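Close, pin and hold a leaf drill jig

TASK

Get the hinged drill jig ready for drilling: turn the black cam knob clockwise to its end stop so that it clamps the wooden blank against the fence, then swing the metal leaf down over the blank, then take the locating pin (the one with the collar and the straight black grip) out of the tool block and push it down through the leaf into the jig until its collar lies flat on the leaf. The leaf is sprung, so finish while still holding the pin by its grip and pressing it down so that the leaf stays fully shut; do not let go. Leave the other tools, the spare blank and the try square where they are.

Things in the scene. Friction and masses are not known exactly. Their poses are not given: they have to be found in the camera images.
- jig: Fixed drill jig, grey-faced plywood base 18 mm thick. Origin on the bench; base spans x = -88 to +102 mm, y = +-75 mm; x points from the pin end (near the robot) to the hinge end, y to the cam side, z up. Blank-side face of the 20 mm high fence at y = -22.5 mm; steel boss with the pin hole 36 x 60 mm, centred at x = -70 mm, 42 mm high; hinge axis parallel to y at x = +90 mm, 47 mm up
- base_hole (a point): Centre of the mouth of the hole in the jig's steel boss, 42 mm above the bench, at jig x = -70, y = 0 mm. Hole 13.5 mm in diameter, vertical, through to the bench (42 mm deep), mouth chamfered 1.5 mm
- leaf (a joint): Hinge angle of the aluminium leaf, rad: 0 = fully shut (level, on the boss), 1.8 = fully open (13 degrees past upright, away from the pin end). It rests open by its weight; pushed past upright towards the pin end it sinks shut by itself in about 2 s, then rests on a sprung pad about 0.04 rad open; about 8 N down at the pin hole shuts it fully
- leaf_hinge (a point): Point on the hinge axis, mid width of the leaf, 47 mm above the bench; x as the leaf's own x: the leaf reaches from here to its -x, 178 mm long, 64 mm wide, 10 mm thick (hinge axis in mid thickness)
- leaf_edge (a point): Middle of the leaf's free end edge, 178 mm from the hinge axis, mid thickness; with the leaf open it is the top edge, about 220 mm above the bench
- leaf_hole (a point): Centre of the pin hole's mouth on the leaf's upper face (52 mm above the bench when shut), 160 mm from the hinge axis, mid width. Hole 14 mm in diameter through the 10 mm leaf, mouth chamfered 2 mm; shut, it lies straight above base_hole. A spring housing 18 mm in diameter stands 16 mm above the leaf 85 mm from the hinge axis
- cam (a joint): Angle of the cam knob, rad: 0 to 1.45, grows clockwise seen from above; 1.45 = end stop, clamped. Turns with about 0.06 N m of friction and stays where left. At the stop the bar grip is parallel to the jig's x axis; at angle q it is turned from there by (1.45 - q) anticlockwise
- cam_grip (a point): On the knob's vertical axis, top centre of its black bar grip, 78 mm above the bench, at jig x = 0, y = +47 mm. The bar is 50 mm long, 14 mm wide, 28 mm tall, centred on the axis; grip it across its width from above. Axes turn with the knob, not along the bar
- blank: Loose beech bar 118 (x) x 45 (y) x 22 mm lying on the jig's base, 85 g. Origin: centre of its underside, 18 mm above the bench; at the start about 3 mm away from the fence. Clamped against the fence its origin is at jig y = 0
- holder: Fixed wooden tool block 170 (x) x 60 (y) x 60 mm high with three bores of 13.5 mm, 50 mm deep, along its x axis at -55, 0 and +55 mm. Origin: centre of its underside
- pin: Locating pin, standing upright in one of the block's bores, 90 g. Steel shank 12 mm in diameter, 45 mm long, the last 6 mm tapering to 6 mm at the tip; then a steel collar 30 mm in diameter, 5 mm thick, resting on the block; then a straight black round grip 22 mm in diameter, 35 mm tall. Total 85 mm. Origin: centre of the tip; z up along the pin
- pin_collar (a point): Centre of the underside of the pin's collar, 45 mm above the tip; z along the pin. At the start it is at the block's top, 60 mm above the bench
- pin_tip (a point): Centre of the pin's tip
- countersink: Bystander standing in another bore: hand countersink with a 12 mm shank and a dark wooden ball handle 34 mm in diameter, top 89 mm above its tip. Origin: tip
- drift: Bystander standing in another bore: plain steel rod 12 mm in diameter, 95 mm long, no collar, bottom on the bore's floor. Origin: lower end
- spare: Bystander: spare beech bar 118 x 45 x 22 mm lying on the bench. Origin: centre of its underside
- square: Bystander: try square lying on the bench, wooden stock 110 mm long (y), 18 mm high, steel blade 130 mm long (x). Origin: under the stock's middle
Mind the look-alikes: they are no part of the job. Of the things that look like the jig, the middle-sized one is meant.

How it is judged:
On the way, in this order (a step that is already met when the one before it is completed fails the run):
1. cam knob at its clockwise end stop, blank pushed against the fence, leaf still open (value of joint cam above 1.36 rad and y of blank in the frame of jig below 0.0015 m and value of joint leaf above 1 rad), for 0.2 s.
2. leaf swung down onto the blank, pin not yet in (value of joint leaf below 0.09 rad and distance between pin_collar and leaf_hole above 0.03 m), for 0.2 s.
3. pin pushed through the leaf and into the boss, collar on the leaf (distance between pin_collar and leaf_hole below 0.005 m and z of pin_tip in the frame of jig below 0.018 m), for 0.2 s.
At the end, for the whole second after the job is handed in: Through the last second: leaf within 0.012 rad of shut; pin upright (0.1 rad), collar within 4 mm of the leaf hole's mouth, tip under 12 mm above the bench; fingers on the pin (over 4 N), pin pressing the leaf (over 3 N); cam within 0.09 rad of its stop; blank within 1.5 mm of the fence (value of joint leaf below 0.012 rad and distance between pin_collar and leaf_hole below 0.004 m and z of pin_tip in the frame of jig below 0.012 m and angle between the z axis of pin and the z axis of jig, either way round below 0.1 rad and contact force between the fingers and pin above 4 N and contact force between pin and leaf above 3 N and value of joint cam above 1.36 rad and y of blank in the frame of jig below 0.0015 m); the arm keeps its last pose, push and grip.
It fails at once if the spare blank or the try square is moved more than 25 mm (distance of any of spare, square from where it was at the start of the episode above 0.025 m).
It fails at once if the countersink or the drift is moved more than 15 mm (distance of any of countersink, drift from where it was at the start of the episode above 0.015 m).
It also fails if it takes over 72 s, if anything falls off the work surface, if the arm or the gripper's body presses on something with over 40 N, if the wrist force passes 120 N, or if a joint passes its speed limit or range.

ROBOT

A 6-joint arm with a two-finger parallel gripper is mounted at the origin on the work surface. World frame = base frame: x ahead of the robot, y to its left, z up, the work surface at z = 0. Lengths are in m, angles in rad, forces in N, time in s.
With the tool pointing down it reaches from about 0.375 to 0.925 m from the base axis. Payload 5.7 kg.
Tool frame: the origin (TCP) lies midway between the tips of the shut fingers; the grasp point (between the pads) lies 19 mm behind it; z points along the fingers, y is the line along which they close (so a half turn about z gives the same grasp; the last joint's range is limited). The gripper opens to 85 mm and grips with 20 to 120 N. Pads are 22 mm wide; open, the fingers measure 114 mm over their backs; the gripper's body (76 mm by 85 mm) begins 54 mm behind the grasp point. The pads swing forward as they close: fully open they stand 13 mm farther back than shut.
Start: joints at [1.049, 0.359, 1.51, -0, 1.272, -0.115], TCP at [0.237, 0.551, 0.231] pointing down, gripper open.
Joint ranges: [-2.97, 2.97], [-1.01, 2.36], [0.21, 2.38], [-0.96, 4.11], [0.2, 2.71], [-2.98, 2.98]. Speed limits (rad/s): [2.39, 2.39, 3.14, 3.14, 3.14, 3.14].

INTERFACE

Orientations are given as a unit quaternion [w, x, y, z].
In Python, from cell import arm gives the robot as it stands. The module is installed in compiled form; this text tells all that it offers.
- The arm moves only by the tool apply_moves, never from a script. Its argument "motion" is a list of rows, each a list of 5 numbers: the finger opening in mm, from 0 to 85.4, then the shift along the tool's x, y, z in mm, then the turn about the tool's z in rad. In form: [[claw, dx, dy, dz, spin], ...]. A call has 1 to 20 rows; each row is the pose to reach, as a shift and turn from the pose commanded when the call began, along the tool's axes at that moment; what a row does not reach only later rows make up. A row lasts 1/12 s, in which the tool goes at most 41.7 mm and 7.16 degrees, less where a joint would pass 70% of its speed; a pose out of reach is approached as far as the arm can. A call with a gripper value outside its range is refused whole. The fingers move at their own pace and stop on an object; "newtons" is the grip in N (left out, the last holds). Time passes only in rows, so rows that repeat a pose let the fingers close. It gives the time, the measured TCP pose, the force, the opening and the grip force at its end, in the units of the state.
- arm.state(): the state, without advancing time (a new reading comes with each control period).
- arm.snapshot(name): name is "side" or "top" or "wrist"; returns (picture, depth): 400x640x3 uint8, red, green, blue; 400x640 float32, m along the optical axis (not along the pixel's ray), 0 where there is no reading.
- arm.get_calibration(name): a dict with "fov_y" (degrees; the focal length in pixels is half the picture's height over the tangent of half this angle, whatever the lens; pixels are square), "cx", "cy" (the principal point, pixels), "extrinsics" (4x4, takes a point from camera to world coordinates). Camera axes: x right, y down, z forward; pixel columns grow to the right and rows downward; lengths in m; the calibration is good to about 2 mm. A picture is of the moment at which its call begins: read the wrist's pose just before it. get_calibration takes no time and is no camera call; for the wrist camera it gives the pose at the moment of the call.
- arm.finish_job(): hands the job in; it is judged then, once.
The state is a dict: "time_s": time; "qpos": joint angles; "qd": joint speeds; "tau": joint torques, N m; "position": TCP position; "tcp_rot": TCP orientation; "force": force on the tool from outside, world axes, zero at the start; "wrist_torque": the same for the moment, N m; "finger_gap": opening from 0.0 (shut) to 1.0 (fully open); "grip_force": force on a finger pad.
Only numpy, scipy, OpenCV 4.12 (cv2) and the standard library are available. Lean on these libraries where they do the work, as an engineer would, in place of code of your own. Each camera call takes 0.05 s, during which the arm holds its last target. There are 200 camera calls.

## Working session

There is one attempt and no reset: what is moved stays moved. The work goes in short steps, Python scripts to look and compute and a tool call to move; the robot and the scene stay as the last step left them, time stands still between calls to the robot, and variables do not carry over. Pictures are saved under pics/ and viewed, at most 10 in all, crops included, and the job is handed in when it is done.

Besides the shell and the picture viewer there is one more tool, called after ">>>" as name(argument=value, ...), one argument or row to a line, values as JSON. apply_moves: Moves the arm, as the interface text tells. Its arguments: {"type":"object","properties":{"motion":{"type":"array","items":{"type":"array","items":{"type":"number"}}},"newtons":{"type":"number"}},"required":["motion"]}

```bash
mkdir -p pics; cat > h.py <<'E'
import numpy as np, cv2
from cell import arm
def snap(n):
    c=arm.get_calibration(n); p,d=arm.snapshot(n); return p,d,c
def pts(d,c):
    f=200/np.tan(np.radians(c['fov_y'])/2); v,u=np.mgrid[:400,:640]
    P=np.stack([(u-c['cx'])/f*d,(v-c['cy'])/f*d,d],-1); E=np.array(c['extrinsics'])
    return P@E[:3,:3].T+E[:3,3]
def ray(c,u,v,z):
    f=200/np.tan(np.radians(c['fov_y'])/2); E=np.array(c['extrinsics'])
    r=E[:3,:3]@np.array([(u-c['cx'])/f,(v-c['cy'])/f,1]); o=E[:3,3]
    return o+r*(z-o[2])/r[2]
E
python3 - <<'E'
from h import *
for n in ['top','side']:
    p,d,c=snap(n); np.savez(n+'.npz',p=p,d=d); cv2.imwrite(f'pics/{n}0.png',p[:,:,::-1]); print(n,c)
print(arm.state())
E
```

```text
top {'fov_y': 46.92722247458147, 'cx': 316.21763581501904, 'cy': 201.13580850287917, 'extrinsics': array([[-9.11060080e-03, -9.74495136e-01,  2.24223607e-01,
         1.63587017e-01],
       [-9.99953354e-01,  9.59774117e-03,  1.08274177e-03,
         1.30028361e-02],
       [-3.20716674e-03, -2.24203284e-01, -9.74537122e-01,
         1.13279730e+00],
       [ 0.00000000e+00,  0.00000000e+00,  0.00000000e+00,
         1.00000000e+00]])}
side {'fov_y': 48.39963660916355, 'cx': 314.5569833854651, 'cy': 200.00811565055392, 'extrinsics': array([[ 0.96777241, -0.12936393,  0.21605911,  0.18747327],
       [-0.25177601, -0.4798756 ,  0.84043337, -0.81262418],
       [-0.00504027, -0.86774673, -0.4969811 ,  0.57690131],
       [ 0.        ,  0.        ,  0.        ,  1.        ]])}
{'time_s': 0.1, 'qpos': array([ 1.04889558e+00,  3.59448085e-01,  1.51130551e+00, -1.92313858e-05,
        1.27250000e+00, -1.15113816e-01]), 'qd': array([-0.00110236, -0.00307457, -0.00163643, -0.00120989,  0.0005693 ,
       -0.00135937]), 'tau': array([-1.07546939e-04, -5.28654063e+01, -2.79350102e+01, -6.10097700e-06,
        4.98982685e-03,  5.29393958e-06]), 'position': array([0.23711568, 0.55050461, 0.23053576]), 'tcp_rot': array([-2.51333973e-04,  2.01991156e-01,  9.79386994e-01, -7.91576365e-04]), 'force': array([ 0.2011542 , -0.27436653,  0.17994639]), 'wrist_torque': array([ 0.03778321,  0.02676358, -0.009954  ]), 'grip_force': 0.0, 'finger_gap': 1.001112302961316}
```

View pics/top0.png

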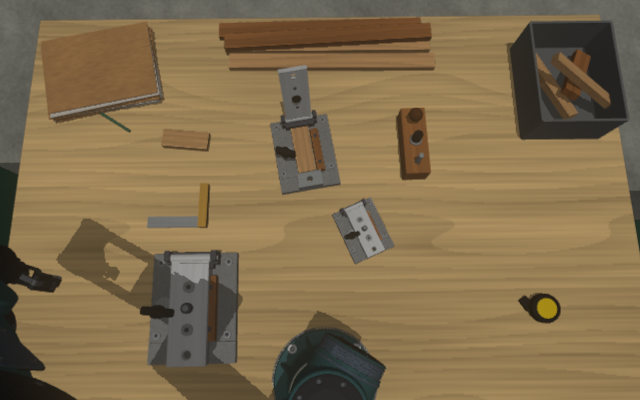

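View pics/side0.png

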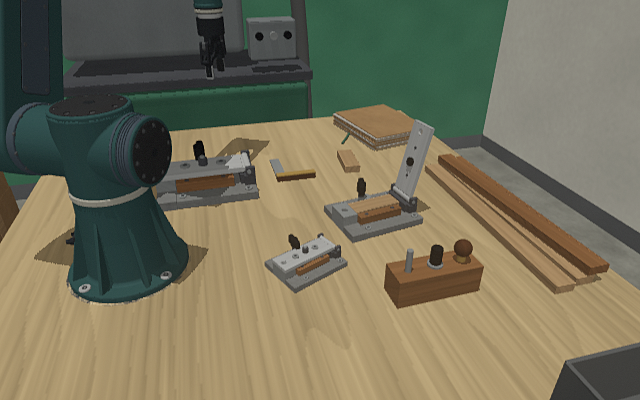

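The top view shows the middle-sized jig at about (305,150), with its leaf open. The tool block is at (413,143), with the pin in the middle bore at (417,137). Next I measure both.

```bash
python3 - <<'E'
from h import *
z=np.load('top.npz');p,d=z['p'],z['d'];c=arm.get_calibration('top');P=pts(d,c)
hsv=cv2.cvtColor(p,cv2.COLOR_RGB2HSV)
def rect(name,m,u0,u1,v0,v1):
    b=np.zeros((400,640),bool);b[v0:v1,u0:u1]=1;m=m&b
    n,l,s,_=cv2.connectedComponentsWithStats(m.astype(np.uint8));k=1+np.argmax(s[1:,4]);m=l==k
    Q=P[m];r=cv2.minAreaRect((Q[:,:2]*1000).astype(np.float32));print(name,m.sum(),np.round(r[0],1),np.round(r[1],1),round(r[2],1),'z',Q[:,2].mean().round(4),'mean',Q.mean(0).round(4))
Z=P[:,:,2]
print('bench z',np.median(Z[230:260,430:480]))
rect('base',(Z>.008)&(Z<.15),262,345,128,200)
rect('boss',(Z>.036)&(Z<.047),270,345,165,200)
rect('holder',(Z>.052)&(Z<.066),390,440,95,190)
rect('holderall',(Z>.008),390,440,95,190)
rect('knob',(Z>.07)&(Z<.086),262,310,135,175)
rect('blank',(Z>.034)&(Z<.046)&(hsv[:,:,1]>60),285,320,125,172)
rect('pintop',(Z>.09)&(Z<.11),405,430,125,150)
rect('drift',(Z>.09)&(Z<.12),405,430,150,170)
g=p[85:205,255:445];cv2.imwrite('pics/z0.png',cv2.resize(g,None,fx=4.2,fy=4.2,interpolation=cv2.INTER_CUBIC)[:,:,::-1])
E
```

```text
bench z -0.0008254973830912338
base 3658 [540.1  41.5] [177.2 149.8] 9.7 z 0.0288 mean [0.5285 0.0421 0.0288]
boss 480 [478.4  27.8] [66.8 59.7] 89.4 z 0.0404 mean [0.4801 0.0307 0.0404]
holder 1317 [ 563.3 -231.3] [171.9  61.7] 2.0 z 0.0589 mean [ 0.5528 -0.2297  0.0589]
holderall 1986 [ 391.2 -156.1] [126.7 552.8] 66.3 z 0.0622 mean [ 0.5529 -0.2259  0.0622]
knob 131 [532.3  87.5] [46.9 20.8] 85.0 z 0.0758 mean [0.5316 0.0878 0.0758]
blank 1019 [553.9  35.2] [123.4  67.2] 9.6 z 0.0386 mean [0.5523 0.0387 0.0386]
pintop 71 [ 562.2 -231.2] [20.4 19.9] 40.1 z 0.098 mean [ 0.5618 -0.2307  0.098 ]
drift 29 [ 507.3 -232.8] [10.3 10.3] 37.8 z 0.1019 mean [ 0.507  -0.2322  0.1019]
```

View pics/z0.png

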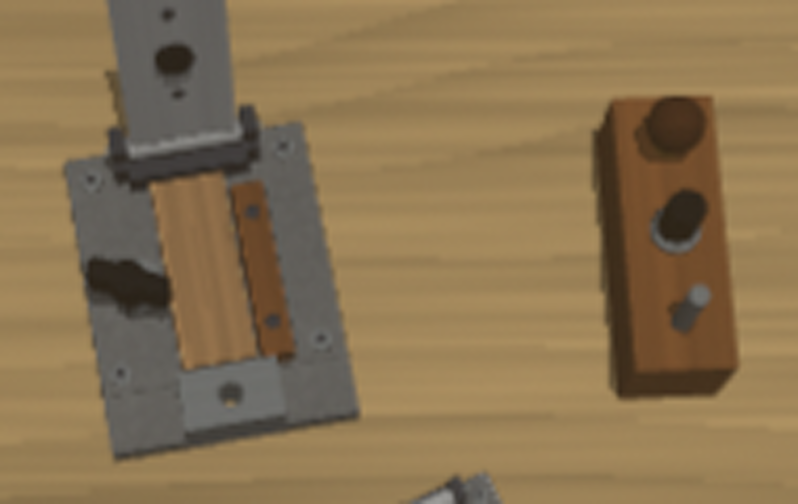

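The zoom shows the jig rotated about 10°, the boss hole at crop (231,393) and the bar grip at crop (128,280). The pin's grip is at crop (680,215), in the middle bore. I'll refine these numbers and check how the wrist camera is mounted.

```bash
cat >> h.py <<'E'
from scipy.spatial.transform import Rotation as Ro
def tool():
    s=arm.state(); q=s['tcp_rot']; return Ro.from_quat([q[1],q[2],q[3],q[0]]), np.array(s['position']), s
def plan(xyz,yang=None):
    """row needed to reach world TCP xyz with closing line (tool y) at world angle yang deg"""
    R,p,s=tool(); d=R.inv().apply(np.array(xyz)-p)*1000; M=R.as_matrix(); a=np.degrees(np.arctan2(M[1,1],M[0,1])); sp=0
    if yang is not None:
        sp=-np.radians((yang-a+90)%180-90)
    print('shift mm',d.round(1),'spin',round(sp,3),'alt',round(sp-np.sign(sp)*np.pi,3),'y now',a.round(1),'q6',s['qpos'][5].round(2),'t',s['time_s'])
E
python3 - <<'E'
from h import *
z=np.load('top.npz');p,d=z['p'],z['d'];c=arm.get_calibration('top');P=pts(d,c);Z=P[:,:,2]
b=np.zeros((400,640),bool);b[120:200,262:345]=1
m=b&(Z>.012)&(Z<.022);Q=(P[m][:,:2]*1000).astype(np.float32);print('base18',cv2.minAreaRect(Q),cv2.boxPoints(cv2.minAreaRect(Q)).round(1).tolist())
g=p.astype(int).sum(2);w=np.clip(330-g,0,None)[173:184,304:317];print(g[173:184,304:317])
v,u=np.mgrid[173:184,304:317];u=(u*w).sum()/w.sum();v=(v*w).sum()/w.sum();print(u,v,ray(c,u,v,.042))
R,pp,s=tool();E=np.array(arm.get_calibration('wrist')['extrinsics'])
print('cam in tool',R.inv().apply(E[:3,3]-pp).round(4),(R.inv().as_matrix()@E[:3,:3]).round(3),arm.get_calibration('wrist')['fov_y'])
E
```

```text
base18 ((546.842529296875, 42.61659622192383), (190.91807556152344, 149.84226989746094), 9.660859107971191) [[440.20001220703125, 100.5], [465.29998779296875, -47.29999923706055], [653.5, -15.199999809265137], [628.4000244140625, 132.5]]
[[328 326 328 325 327 326 326 327 326 327 327 327 327]
 [324 327 327 327 326 327 326 330 330 330 330 332 333]
 [329 328 331 329 318 302 306 318 330 330 330 328 327]
 [331 333 327 305 266 228 242 255 298 326 324 326 325]
 [329 327 307 249 199 187 184 194 246 318 326 324 323]
 [326 324 299 227 187 188 187 187 231 310 327 326 325]
 [325 325 306 232 190 190 189 189 240 318 330 330 330]
 [328 329 323 283 233 268 256 229 270 324 330 330 330]
 [333 331 332 319 306 344 331 298 313 330 327 330 330]
 [332 332 331 332 326 317 319 327 327 329 327 329 327]
 [328 330 330 326 327 329 327 328 330 329 332 333 334]]
309.52414178063077 178.01451297795143 [0.47302897 0.03013332 0.042     ]
cam in tool [ 0.0738 -0.0005 -0.1425] [[-0.    -0.957 -0.289]
 [ 1.    -0.    -0.   ]
 [ 0.    -0.289  0.957]] 64.73346734229693
```

```bash
python3 -c "
from h import *
plan([.532,.088,.20],0)"
```

```text
shift mm [-453.8 -308.    31. ] spin 1.164 alt -1.978 y now 66.7 q6 -0.12 t 0.1
```

>>> apply_moves(
  motion=[
    [85,-454,-308,0,1.164],
    [85,-454,-308,0,1.164],
    [85,-454,-308,0,1.164],
    [85,-454,-308,0,1.164],
    [85,-454,-308,0,1.164],
    [85,-454,-308,0,1.164],
    [85,-454,-308,0,1.164],
    [85,-454,-308,0,1.164],
    [85,-454,-308,0,1.164],
    [85,-454,-308,0,1.164],
    [85,-454,-308,0,1.164],
    [85,-454,-308,0,1.164],
    [85,-454,-308,0,1.164],
    [85,-454,-308,31,1.164],
    [85,-454,-308,31,1.164],
    [85,-454,-308,31,1.164],
    [85,-454,-308,31,1.164],
  ],
)

```text
time_s: 1.52
position: [0.5317, 0.089, 0.2003]
tcp_rot: [-0.001, 0.707, 0.707, -0.0]
force: [-0.2, 0.2, -0.6]
finger_gap: 0.994
grip_force: 0.0
```

```bash
python3 - <<'E'
from h import *
plan([.532,.088,.20],0)
p,d,c=snap('wrist');np.savez('w1.npz',p=p,d=d,E=c['extrinsics']);cv2.imwrite('pics/w1.png',p[:,:,::-1])
P=pts(d,c);Z=P[:,:,2];D=np.hypot(P[:,:,0]-.532,P[:,:,1]-.088)
m=(Z>.072)&(Z<.084)&(D<.04)
n,l,s,_=cv2.connectedComponentsWithStats(m.astype(np.uint8));m=l==1+np.argmax(s[1:,4])
Q=(P[m]*1000).astype(np.float32);r=cv2.minAreaRect(Q[:,:2]);print(r,cv2.boxPoints(r),Q.mean(0))
E
```

```text
shift mm [-1.   0.3  0.3] spin 0.0 alt -3.141 y now 0.0 q6 0.04 t 1.5167Traceback (most recent call last):
  File "<stdin>", line 7, in <module>
cv2.error: OpenCV(4.12.0) /io/opencv/modules/imgproc/src/convhull.cpp:143: error: (-215:Assertion failed) total >= 0 && (depth == CV_32F || depth == CV_32S) in function 'convexHull'
```

View pics/w1.png

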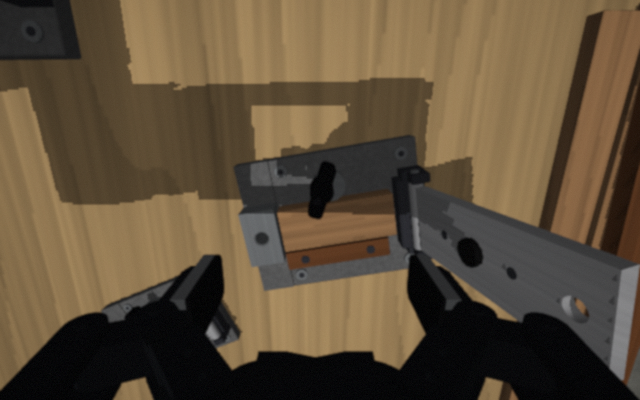

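The wrist view shows the knob bar at (321,190), tilted; the boss hole at (262,238); and the open leaf on the right with its hole at (575,305). The knob depth mask failed, so I'll use colour and rays instead.

```bash
python3 - <<'E'
from h import *
z=np.load('w1.npz');p,d=z['p'],z['d'];c=arm.get_calibration('wrist');P=pts(d,c)
print('depth',d[190,321],d[238,275],d[215,340],P[238,275],P[215,340],P[190,321])
g=p.astype(int).sum(2);m=np.zeros_like(g,np.uint8);m[155:225,300:345]=g[155:225,300:345]<60
n,l,s,ce=cv2.connectedComponentsWithStats(m);k=1+np.argmax(s[1:,4]);v,u=np.where(l==k);print(s[k],ce[k])
r=cv2.minAreaRect(np.float32(np.c_[u,v]));b=cv2.boxPoints(r);print(r);W=np.array([ray(c,x,y,.078) for x,y in b]);print(W.round(4));
print('center',W.mean(0))
# hole
w=np.clip(300-g,0,None)[230:248,252:273]; print(g[230:248:2,252:273:2])
mm=np.zeros_like(g,np.uint8);mm[230:248,252:273]=g[230:248,252:273]<170
n,l,s,ce=cv2.connectedComponentsWithStats(mm);k=1+np.argmax(s[1:,4]);print(s[k],ce[k],ray(c,*ce[k],.042))
E
```

```text
depth 0.27401006 0.325976 0.32099244 [0.49027602 0.03111408 0.04267708] [0.55700975 0.05557628 0.0404796 ] [0.53680357 0.09202182 0.07856584]
[309 162  27  56 962] [321.35239085 189.23492723]
((321.1365966796875, 189.45260620117188), (22.97926139831543, 55.960750579833984), 7.431407928466797)
[[0.5237 0.0681 0.078 ]
 [0.5302 0.1179 0.078 ]
 [0.5495 0.1154 0.078 ]
 [0.5441 0.0653 0.078 ]]
center [0.53686516 0.09170595 0.078     ]
[[315 317 320 311 303 301 313 318 314 317 315]
 [320 314 307 256 212 211 248 297 321 317 314]
 [322 300 229 143 123 119 142 214 299 314 309]
 [314 269 149 111 120 125 131 139 235 311 312]
 [309 252 146 114 124 124 120 120 204 300 312]
 [306 265 163 121 126 122 117 135 218 303 308]
 [309 298 220 153 129 126 133 186 271 313 308]
 [309 310 283 236 209 197 226 265 299 317 316]
 [313 311 310 304 294 283 288 305 311 321 316]]
[256 233  12  11 103] [261.37864078 238.        ] [0.47607809 0.03080332 0.042     ]
```

>>> apply_moves(
  motion=[
    [45,1,3,40,0.13],
    [45,1,3,80,0.13],
    [45,1,3,115,0.13],
    [45,1,3,135,0.13],
    [45,1,3,150,0.13],
    [45,1,3,150,0.13],
    [10,1,3,150,0.13],
    [10,1,3,150,0.13],
    [10,1,3,150,0.13],
    [10,1,3,150,0.13],
    [10,1,3,150,0.13],
    [10,1,3,150,0.13],
  ],
  newtons=30,
)

```text
time_s: 2.57
position: [0.5373, 0.0902, 0.0521]
tcp_rot: [0.001, 0.752, 0.66, 0.002]
force: [-0.8, 3.1, 7.7]
finger_gap: 0.159
grip_force: 29.8
```

```bash
python3 - <<'E'
from h import *
R,p,s=tool();print(s['force'],s['wrist_torque'],R.inv().apply(s['force']),R.inv().apply(s['wrist_torque']),s['finger_gap']*85.4,s['grip_force'],p)
plan([.535,.09,.05],-7.4)
E
```

```text
[-0.84378763  3.0723601   7.65441026] [ 0.55503413 -0.00504945  0.03440026] [ 2.94790462 -1.20682189 -7.65472468] [ 0.06719743  0.55110757 -0.03219791] 13.536640082210615 29.777908139076317 [0.5372628  0.09016146 0.05214153]
shift mm [-0.5 -2.2  2.1] spin -0.001 alt 3.14 y now -7.5 q6 0.17 t 2.5667
```

>>> apply_moves(
  motion=[
    [10,0,2,-4,0],
    [10,0,2,-4,0.08],
    [10,0,2,-4,0.18],
    [10,0,2,-4,0.28],
    [10,0,2,-4,0.38],
    [10,0,2,-4,0.48],
    [10,0,2,-4,0.58],
    [10,0,2,-4,0.68],
    [10,0,2,-4,0.78],
    [10,0,2,-4,0.88],
    [10,0,2,-4,0.98],
    [10,0,2,-4,1.06],
    [10,0,2,-4,1.14],
    [10,0,2,-4,1.2],
    [10,0,2,-4,1.2],
  ],
  newtons=40,
)

```text
time_s: 3.82
position: [0.5383, 0.0891, 0.053]
tcp_rot: [0.0, 0.993, 0.119, 0.0]
force: [7.7, 1.7, -22.1]
finger_gap: 0.153
grip_force: 44.0
```

```bash
cat > st.py <<'E'
from h import *
R,p,s=tool();M=R.as_matrix();print('F',s['force'].round(1),'T',s['wrist_torque'].round(2),'gap',s['finger_gap']*85.4,s['grip_force'],p.round(4),'yang',np.degrees(np.arctan2(M[1,1],M[0,1])).round(1),'t',s['time_s'])
E
python3 st.py
```

```text
F [  7.7   1.7 -22.1] T [ 0.11 -1.13 -0.11] gap 13.103802061560009 43.95875036716461 [0.5383 0.0891 0.053 ] yang -76.4 t 3.8167
```

>>> apply_moves(
  motion=[
    [10,0,0,2,0.03],
    [10,0,0,2,0.06],
    [10,0,0,2,0.08],
    [10,0,0,2,0.1],
    [10,0,0,2,0.1],
  ],
)

```text
time_s: 4.23
position: [0.5384, 0.089, 0.0528]
tcp_rot: [0.0, 0.997, 0.071, 0.001]
force: [3.2, -0.1, -0.4]
finger_gap: 0.153
grip_force: 50.9
```

```bash
python3 st.py
```

```text
F [ 3.2 -0.1 -0.4] T [-0.03 -0.42  1.03] gap 13.08687035616418 50.89715123176575 [0.5384 0.089  0.0528] yang -81.9 t 4.2333
```

The torque jump to 1.03 N m shows the cam is at its stop. I release, lift, and check by picture.

>>> apply_moves(
  motion=[
    [45,0,0,0,0],
    [45,0,0,0,0],
    [45,0,0,0,0],
    [45,0,0,-40,0],
    [45,0,0,-80,0],
    [20,0,0,-120,0],
    [0,0,0,-160,0],
    [0,0,0,-200,0],
    [0,0,0,-200,0],
    [0,0,0,-200,0],
  ],
)

```text
time_s: 5.07
position: [0.5389, 0.0894, 0.2551]
tcp_rot: [0.0, 0.998, 0.07, 0.003]
force: [-0.6, 0.3, -1.0]
finger_gap: -0.007
grip_force: 0.0
```

```bash
python3 - <<'E'
from h import *
plan([.703,.0695,.255],-80.3)
p,d,c=snap('wrist');np.savez('w2.npz',p=p,d=d,E=c['extrinsics']);cv2.imwrite('pics/w2.png',p[:,:,::-1])
P=pts(d,c);Z=P[:,:,2];hsv=cv2.cvtColor(p,cv2.COLOR_RGB2HSV)
m=((Z>.036)&(Z<.047)&(hsv[:,:,1]<60)&(P[:,:,0]<.51)&(P[:,:,0]>.44)&(abs(P[:,:,1]-.03)<.05)).astype(np.uint8)
n,l,s,_=cv2.connectedComponentsWithStats(m);m=l==1+np.argmax(s[1:,4]);r=cv2.minAreaRect((P[m][:,:2]*1000).astype(np.float32));print('boss',r)
E
```

```text
shift mm [159.7  42.7   1. ] spin -0.029 alt 3.113 y now -81.9 q6 1.47 t 5.0667
boss ((475.38671875, 29.348007202148438), (37.133201599121094, 59.68354415893555), 8.887328147888184)
```

View pics/w2.png

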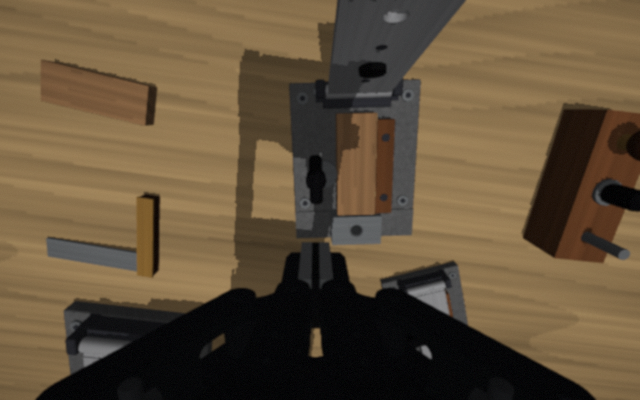

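The bar now lies parallel to jig x and the blank touches the fence. Next I go behind the leaf and pull it past upright.

>>> apply_moves(
  motion=[
    [0,40,15,0,-0.03],
    [0,80,30,0,-0.03],
    [0,120,43,0,-0.03],
    [0,160,43,0,-0.03],
    [0,160,43,0,-0.03],
    [0,160,43,35,-0.03],
    [0,160,43,70,-0.03],
    [0,160,43,70,-0.03],
    [0,148,43,70,-0.03],
    [0,136,43,70,-0.03],
    [0,124,43,70,-0.03],
    [0,112,43,70,-0.03],
    [0,100,43,70,-0.03],
    [0,88,43,70,-0.03],
  ],
)

```text
time_s: 6.28
position: [0.6293, 0.0591, 0.1823]
tcp_rot: [-0.0, 0.996, 0.085, -0.001]
force: [0.7, 0.7, -0.7]
finger_gap: -0.001
grip_force: 0.3
```

```bash
python3 st.py
```

```text
F [ 0.7  0.7 -0.7] T [ 0.   -0.11 -0.01] gap -0.11796497549358716 0.28286437795031816 [0.6293 0.0591 0.1823] yang -80.2 t 6.2833
```

>>> apply_moves(
  motion=[
    [0,-12,0,0,0],
    [0,-24,0,0,0],
    [0,-36,0,0,0],
    [0,-48,0,0,0],
    [0,-48,0,0,0],
    [0,-48,0,0,0],
    [0,-48,0,0,0],
    [0,-48,0,-20,0],
    [0,-48,0,-40,0],
    [40,-48,0,-60,0],
    [85,-60,0,-60,0],
    [85,-80,0,-60,0],
    [85,-100,0,-60,0],
    [85,-120,0,-60,0],
    [85,-140,0,-60,0],
    [85,-150,0,-60,0],
    [85,-150,0,-60,0],
    [85,-150,0,-60,0],
    [85,-150,0,-60,0],
    [85,-150,0,-60,0],
  ],
)

```text
time_s: 7.95
position: [0.4843, 0.0336, 0.2425]
tcp_rot: [0.0, 0.996, 0.085, 0.001]
force: [0.6, 0.2, 0.7]
finger_gap: 0.997
grip_force: 0.0
```

```bash
python3 - <<'E'
from h import *
plan([.4755,.030,.255],-80.3)
p,d,c=snap('wrist');np.savez('w3.npz',p=p,d=d,E=c['extrinsics']);cv2.imwrite('pics/w3.png',p[:,:,::-1])
E
```

```text
shift mm [ -9.3   2.  -12.5] spin 0.002 alt -3.14 y now -80.2 q6 1.33 t 7.95
```

View pics/w3.png

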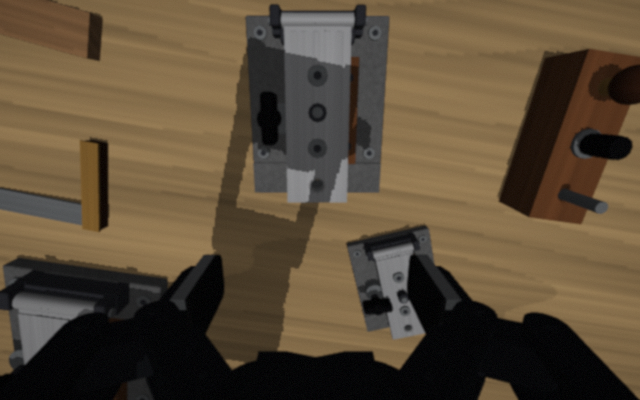

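The leaf is shut, with its pin hole at (318,185). I measure the hole here and again after a half-turn, so that the wrist camera's mounting bias cancels out.

```bash
cat > hole.py <<'E'
from h import *
def hole(u0,v0,name,zz=.057,r=22):
    p,d,c=snap('wrist');P=pts(d,c);g=p.astype(int).sum(2).astype(np.uint16)
    s=np.clip(g[v0-r:v0+r,u0-r:u0+r]/3,0,255).astype(np.uint8)
    cv2.imwrite(name,cv2.resize(p[v0-50:v0+50,u0-70:u0+70],None,fx=4,fy=4)[:,:,::-1])
    return p,d,c,P,s
E
python3 - <<'E'
from h import *
z=np.load('w3.npz');p,d=z['p'],z['d'];c=arm.get_calibration('wrist');P=pts(d,c)
g=p.astype(int).sum(2);print(g[172:200:1,304:332:2]);print(P[190,300],P[150,300],P[195,335])
E
```

```text
[[392 366 365 421 410 350 225 216 227 218 225 229 221 227]
 [412 414 414 432 422 352 224 221 222 220 227 228 223 230]
 [412 428 434 434 418 342 222 218 221 221 220 225 222 222]
 [414 424 433 431 412 317 220 219 224 227 221 227 224 224]
 [419 422 433 433 404 284 220 217 222 217 221 229 228 223]
 [413 423 427 430 400 254 199 206 212 222 223 223 229 223]
 [419 424 433 425 390 229 185 182 199 211 213 233 223 223]
 [420 420 432 417 351 204 150 154 176 203 214 231 226 221]
 [413 428 434 389 295 165 126 124 142 179 216 232 223 220]
 [413 423 430 356 228 123 109 111 120 155 205 223 223 223]
 [419 423 425 324 175 108 107 108 111 135 192 225 220 219]
 [413 426 404 295 136 104 101 110 103 130 198 223 225 222]
 [414 417 402 270 127 110 111 104 103 125 191 218 221 221]
 [417 420 394 263 122 105  97 104 103 134 186 222 222 218]
 [413 426 397 258 128 112 109 105 116 142 188 219 219 225]
 [412 422 394 252 136 115 117 121 131 149 192 219 218 220]
 [417 419 406 245 154 142 128 129 137 159 199 226 223 225]
 [413 421 411 244 168 143 140 143 149 168 207 223 225 219]
 [417 424 418 256 183 159 147 149 164 182 213 226 219 237]
 [413 425 413 259 193 172 167 169 187 193 217 220 217 249]
 [417 418 420 264 201 193 190 182 204 205 223 230 217 248]
 [407 426 410 263 205 208 199 205 212 213 220 227 221 253]
 [413 418 397 247 210 217 211 206 217 219 218 227 215 265]
 [408 420 366 230 218 218 209 212 219 211 224 226 223 282]
 [409 424 355 222 217 215 217 217 216 214 222 222 219 316]
 [406 418 355 223 217 214 210 214 218 218 216 224 220 329]
 [406 419 355 222 216 214 218 213 217 218 222 222 213 329]
 [410 417 343 220 217 221 213 210 214 217 221 221 226 340]]
[0.46766374 0.0469333  0.05845792] [0.50951578 0.05365034 0.05634813] [0.46902062 0.00916318 0.06015681]
```

>>> apply_moves(
  motion=[
    [85,-9,2,20,0],
    [85,-9,2,40,0],
    [85,-9,2,40,0],
    [85,-9,2,40,0],
  ],
)

```text
time_s: 8.33
position: [0.474, 0.0301, 0.2017]
tcp_rot: [-0.0, 0.996, 0.085, -0.001]
force: [0.4, 0.1, 0.7]
finger_gap: 0.994
grip_force: 0.0
```

```bash
python3 - <<'E'
from h import *
p,d,c=snap('wrist');np.savez('w4.npz',p=p,d=d,E=c['extrinsics']);print(tool()[1])
R=np.array(c['extrinsics']);f=200/np.tan(np.radians(c['fov_y'])/2)
q=R[:3,:3].T@(np.array([.4755,.030,.057])-R[:3,3]);u,v=int(q[0]/q[2]*f+c['cx']),int(q[1]/q[2]*f+c['cy']);print(u,v)
cv2.imwrite('pics/w4.png',cv2.resize(p[v-60:v+60,u-80:u+80],None,fx=4,fy=4)[:,:,::-1])
P=pts(d,c);m=(P[:,:,2]>.05)&(P[:,:,2]<.065)&(abs(P[:,:,0]-.49)<.06)&(abs(P[:,:,1]-.03)<.06);print(m.sum(),np.percentile(P[m][:,0],[1,99]),np.percentile(P[m][:,1],[1,99]))
E
```

```text
[0.47492568 0.0300752  0.20257713]
315 184
7022 [0.45739769 0.54896816] [-0.00025384  0.07318376]
```

View pics/w4.png

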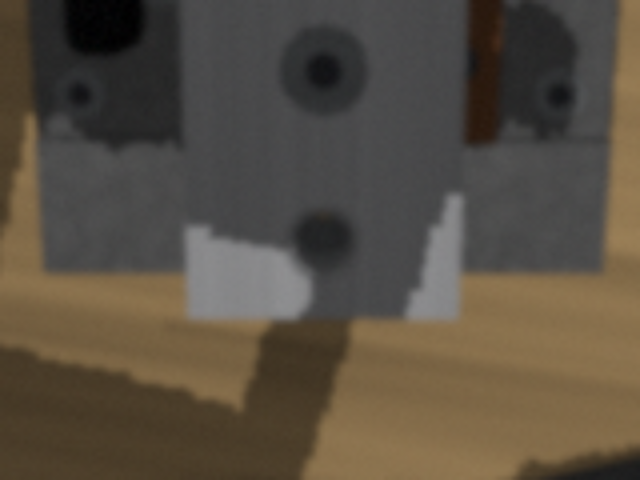

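The crop shows the leaf hole at (324,240), midway between the leaf's side edges at 188 and 462. Now the half-turn, then the same edges measured numerically in both views.

>>> apply_moves(
  motion=[
    [85,0,0,0,-0.12],
    [85,0,0,0,-0.24],
    [85,0,0,0,-0.36],
    [85,0,0,0,-0.48],
    [85,0,0,0,-0.6],
    [85,0,0,0,-0.72],
    [85,0,0,0,-0.84],
    [85,0,0,0,-0.96],
    [85,0,0,0,-1.08],
    [85,0,0,0,-1.2],
    [85,0,0,0,-1.32],
    [85,0,0,0,-1.44],
    [85,0,0,0,-1.57],
    [85,0,0,0,-1.57],
  ],
)

```text
time_s: 9.55
position: [0.4757, 0.03, 0.2037]
tcp_rot: [0.001, 0.643, 0.766, 0.001]
force: [-0.1, 0.0, -1.1]
finger_gap: 0.993
grip_force: 0.0
```

>>> apply_moves(
  motion=[
    [85,0,0,0,-0.12],
    [85,0,0,0,-0.24],
    [85,0,0,0,-0.36],
    [85,0,0,0,-0.48],
    [85,0,0,0,-0.6],
    [85,0,0,0,-0.72],
    [85,0,0,0,-0.84],
    [85,0,0,0,-0.96],
    [85,0,0,0,-1.08],
    [85,0,0,0,-1.2],
    [85,0,0,0,-1.32],
    [85,0,0,0,-1.44],
    [85,0,0,0,-1.57],
    [85,0,0,0,-1.57],
  ],
)

```text
time_s: 10.72
position: [0.4752, 0.03, 0.2033]
tcp_rot: [0.001, -0.085, 0.996, -0.0]
force: [-0.1, -0.3, 0.3]
finger_gap: 0.998
grip_force: 0.0
```

```bash
python3 - <<'E'
from h import *
p,d,c=snap('wrist');np.savez('w5.npz',p=p,d=d,E=c['extrinsics']);print(tool()[1])
for k in '45':
    z=np.load(f'w{k}.npz');c['extrinsics']=z['E'];p=z['p'];P=pts(z['d'],c);E=z['E']
    Z=P[:,:,2];m=((Z>.049)&(Z<.067)&(np.hypot(P[:,:,0]-.495,P[:,:,1]-.033)<.06)).astype(np.uint8)
    n,l,s,_=cv2.connectedComponentsWithStats(m);m=l==1+np.argmax(s[1:,4])
    v,u=np.where(m);Q=np.array([ray(c,a,b,.0575)[:2] for a,b in zip(u,v)])*1000
    for yaw in (8.9,9.66):
        a=np.radians(yaw);A=np.array([[np.cos(a),np.sin(a)],[-np.sin(a),np.cos(a)]]);J=Q@A.T
        xs=np.arange(np.floor(J[:,0].min())+4,J[:,0].min()+50,3);lo=[J[abs(J[:,0]-x)<1.5][:,1].min() for x in xs];hi=[J[abs(J[:,0]-x)<1.5][:,1].max() for x in xs]
        mid=np.arange(-20,21,4)+np.mean([np.median(lo),np.median(hi)]);en=np.median([J[abs(J[:,1]-y)<1.5][:,0].min() for y in mid])
        h=np.array([en+18,(np.median(lo)+np.median(hi))/2])@A
        print(k,yaw,'width',np.median(hi)-np.median(lo),'slope deg',np.degrees(np.polyfit(xs,lo,1)[0]),np.degrees(np.polyfit(xs,hi,1)[0]),'hole',h.round(1),'zmed',np.median(Z[m]))
    # dark hole blob near the projected hole
    f=200/np.tan(np.radians(c['fov_y'])/2);q=E[:3,:3].T@(np.r_[h/1000,.057]-E[:3,3]);u,v=int(q[0]/q[2]*f+c['cx']),int(q[1]/q[2]*f+c['cy'])
    g=p.astype(int).sum(2)[v-12:v+13,u-12:u+13];mm=(g<150).astype(np.uint8);n,l,s,ce=cv2.connectedComponentsWithStats(mm)
    if n>1: j=1+np.argmax(s[1:,4]);print('dark',s[j],ray(c,ce[j][0]+u-12,ce[j][1]+v-12,.057))
E
```

```text
[0.47514935 0.03002021 0.2031389 ]
4 8.9 width 63.385594738238474 slope deg 1.0743275873417053 0.7296614831650653 hole [475.5  29.8] zmed 0.057800636234865865
4 9.66 width 63.39427477961438 slope deg 0.2990966297868654 -0.04102773331209845 hole [475.5  29.8] zmed 0.057800636234865865
dark [  6   6  14  12 134] [0.47684077 0.03010936 0.057     ]
5 8.9 width 63.451723976818 slope deg 0.8188538543398023 0.29239698939017933 hole [474.3  30.2] zmed 0.057943348146406004
5 9.66 width 63.454217506229675 slope deg 0.06972609879612061 -0.47242532824952416 hole [474.3  30.2] zmed 0.057943348146406004
dark [  6   7  13  13 130] [0.47479603 0.02941139 0.057     ]
```

```bash
python3 -c "
from h import *
plan([.5645,-.2315,.21],92)"
```

```text
shift mm [ -45.2 -272.6   -6.7] spin 0.13 alt -3.012 y now 99.4 q6 -1.82 t 10.7667
```

>>> apply_moves(
  motion=[
    [85,-7,-40,-7,0.13],
    [85,-14,-80,-7,0.13],
    [85,-21,-120,-7,0.13],
    [85,-28,-160,-7,0.13],
    [85,-35,-200,-7,0.13],
    [85,-41,-240,-7,0.13],
    [85,-45,-262,-7,0.13],
    [85,-45,-273,-7,0.13],
    [85,-45,-273,-7,0.13],
    [85,-45,-273,-7,0.13],
  ],
)

```text
time_s: 11.6
position: [0.5642, -0.231, 0.2092]
tcp_rot: [-0.0, -0.018, 1.0, 0.0]
force: [0.3, 0.3, -0.3]
finger_gap: 0.995
grip_force: 0.0
```

```bash
python3 - <<'E'
from h import *
p,d,c=snap('wrist');np.savez('w6.npz',p=p,d=d,E=c['extrinsics']);cv2.imwrite('pics/w6.png',p[:,:,::-1])
P=pts(d,c);Z=P[:,:,2];m=((Z>.094)&(Z<.106)&(np.hypot(P[:,:,0]-.5645,P[:,:,1]+.2315)<.025)).astype(np.uint8)
n,l,s,ce=cv2.connectedComponentsWithStats(m);j=1+np.argmax(s[1:,4]);print(s[j],ce[j],cv2.minEnclosingCircle((P[l==j][:,:2]*1000).astype(np.float32)),ray(c,*ce[j],.1),np.median(Z[l==j]))
plan([.5645,-.2315,.07],92)
E
```

```text
[302 187  27  26 542] [314.96494465 199.50184502] ((566.5740966796875, -231.24130249023438), 11.200730323791504) [ 0.56541433 -0.23128581  0.1       ] 0.09976829628666031
shift mm [ -0.7  -1.6 139.2] spin 0.002 alt -3.139 y now 92.1 q6 -2.11 t 11.65
```

View pics/w6.png

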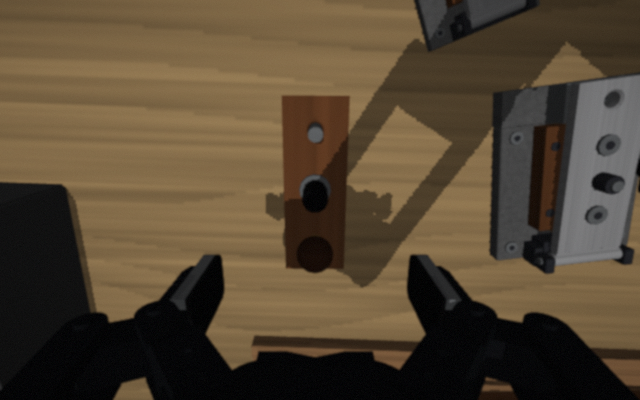

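The pin grip is at (315,195), between the drift at (316,132) and the countersink at (314,253). The closing line runs across the row of tools, so I can grasp.

>>> apply_moves(
  motion=[
    [60,-2,0,40,0],
    [60,-2,0,80,0],
    [60,-2,0,110,0],
    [60,-2,0,128,0],
    [60,-2,0,138,0],
    [60,-2,0,138,0],
    [15,-2,0,138,0],
    [15,-2,0,138,0],
    [15,-2,0,138,0],
    [15,-2,0,138,0],
    [15,-2,0,138,0],
    [15,-2,0,138,0],
    [15,-2,0,138,0],
  ],
  newtons=70,
)

```text
time_s: 12.73
position: [0.5679, -0.2319, 0.0734]
tcp_rot: [0.002, -0.019, 1.0, -0.001]
force: [-1.1, 1.5, 7.4]
finger_gap: 0.234
grip_force: 68.2
```

```bash
python3 st.py
```

```text
F [-1.1  1.5  7.4] T [0.18 0.01 0.  ] gap 19.994274071169233 68.18594098091125 [ 0.5679 -0.2319  0.0734] yang 92.2 t 12.7333
```

>>> apply_moves(
  motion=[
    [15,0,0,-5,0],
    [15,0,0,-15,0],
    [15,0,0,-30,0],
    [15,0,0,-50,0],
    [15,0,0,-75,0],
    [15,0,0,-100,0],
    [15,0,0,-110,0],
    [15,0,0,-110,0],
    [15,0,0,-110,0],
  ],
)

```text
time_s: 13.48
position: [0.5666, -0.2315, 0.1817]
tcp_rot: [0.0, -0.02, 1.0, -0.0]
force: [1.0, 0.0, -2.0]
finger_gap: 0.229
grip_force: 68.5
```

```bash
python3 st.py; python3 - <<'E'
from h import *
plan([.4763,.030,.180],92)
p,d,c=snap('wrist');np.savez('w7.npz',p=p,d=d,E=c['extrinsics'])
print('yaw',p.shape);cv2.imwrite('pics/w7.png',cv2.resize(p[150:400,160:480],None,fx=2.4,fy=2.4)[:,:,::-1])
E
```

```text
F [ 1.  0. -2.] T [ 0.06  0.   -0.09] gap 19.564279246283864 68.48101258277893 [ 0.5666 -0.2315  0.1817] yang 92.2 t 13.4833
shift mm [ 80.  264.9   1.4] spin 0.004 alt -3.137 y now 92.2 q6 -2.11 t 13.4833
yaw (400, 640, 3)
```

View pics/w7.png

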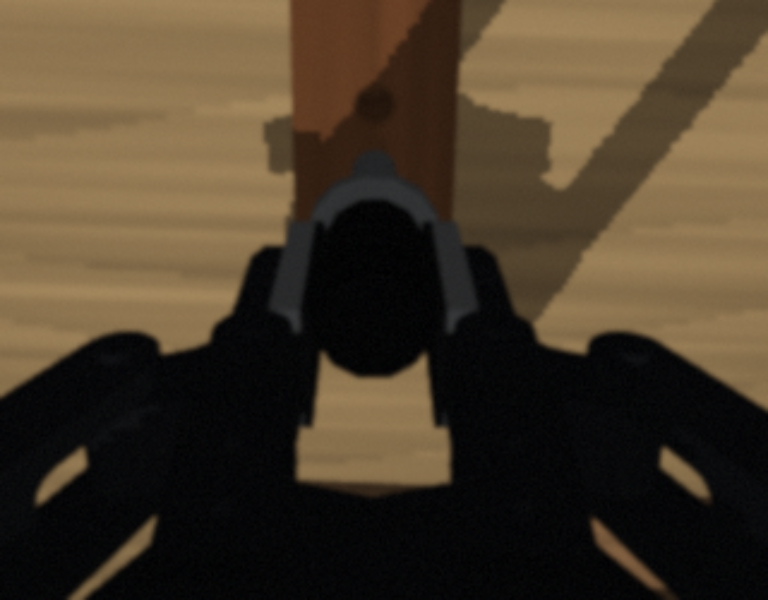

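The pin is held centred between the pads and upright. Its collar rim shows at crop (373,175) and the grip top's rear edge at crop (373,375). From these I work out the pin's offset along tool x.

```bash
python3 - <<'E'
from h import *
c=arm.get_calibration('wrist');R,p,s=tool()
z=np.load('w7.npz');d=z['d'];g=z['p'].astype(int).sum(2);print(list(zip(range(205,240),g[205:240,315],d[205:240,315].round(3))));print(list(zip(range(298,314),g[298:314,315])))
for v,dz,off in [(221.5,-.0134,-.015),(221.5,-.0084,-.015),(307,.0266,.011)]:
    q=R.inv().apply(ray(c,315.4,v,p[2]+dz)-p);print(v,q.round(4),'pin axis x',(q[0]+off).round(4))
E
```

```text
[(205, np.int64(100), np.float32(0.278)), (206, np.int64(98), np.float32(0.277)), (207, np.int64(98), np.float32(0.277)), (208, np.int64(105), np.float32(0.277)), (209, np.int64(98), np.float32(0.279)), (210, np.int64(104), np.float32(0.279)), (211, np.int64(99), np.float32(0.28)), (212, np.int64(104), np.float32(0.279)), (213, np.int64(102), np.float32(0.205)), (214, np.int64(110), np.float32(0.203)), (215, np.int64(110), np.float32(0.202)), (216, np.int64(108), np.float32(0.2)), (217, np.int64(108), np.float32(0.197)), (218, np.int64(110), np.float32(0.195)), (219, np.int64(108), np.float32(0.193)), (220, np.int64(115), np.float32(0.193)), (221, np.int64(111), np.float32(0.19)), (222, np.int64(110), np.float32(0.166)), (223, np.int64(121), np.float32(0.163)), (224, np.int64(134), np.float32(0.164)), (225, np.int64(149), np.float32(0.161)), (226, np.int64(153), np.float32(0.162)), (227, np.int64(152), np.float32(0.162)), (228, np.int64(151), np.float32(0.163)), (229, np.int64(149), np.float32(0.162)), (230, np.int64(151), np.float32(0.163)), (231, np.int64(143), np.float32(0.162)), (232, np.int64(114), np.float32(0.163)), (233, np.int64(64), np.float32(0.161)), (234, np.int64(10), np.float32(0.159)), (235, np.int64(11), np.float32(0.158)), (236, np.int64(10), np.float32(0.156)), (237, np.int64(21), np.float32(0.154)), (238, np.int64(18), np.float32(0.155)), (239, np.int64(3), np.float32(0.154))]
[(298, np.int64(11)), (299, np.int64(13)), (300, np.int64(20)), (301, np.int64(20)), (302, np.int64(9)), (303, np.int64(20)), (304, np.int64(9)), (305, np.int64(29)), (306, np.int64(97)), (307, np.int64(220)), (308, np.int64(316)), (309, np.int64(349)), (310, np.int64(353)), (311, np.int64(350)), (312, np.int64(347)), (313, np.int64(353))]
221.5 [ 0.0152 -0.0002  0.0134] pin axis x 0.0002
221.5 [ 0.0171 -0.0002  0.0084] pin axis x 0.0021
307 [-0.0086 -0.0003 -0.0266] pin axis x 0.0024
```

>>> apply_moves(
  motion=[
    [15,8,25,0,0],
    [15,19,62,0,0],
    [15,30,99,0,0],
    [15,41,136,0,0],
    [15,52,173,0,0],
    [15,63,210,0,0],
    [15,72,240,0,0],
    [15,78,258,0,0],
    [15,80,265,0,0],
    [15,80,265,20,0],
    [15,80,265,40,0],
    [15,80,265,48,0],
    [15,80,265,48,0],
    [15,80,265,48,0],
    [15,80,265,48,0],
  ],
)

```text
time_s: 14.78
position: [0.4768, 0.0298, 0.1336]
tcp_rot: [0.0, -0.019, 1.0, -0.0]
force: [-0.5, -0.1, -1.0]
finger_gap: 0.234
grip_force: 68.7
```

```bash
python3 st.py; python3 -c "
from h import *
plan([.4763,.030,.13],92)"
```

```text
F [-0.5 -0.1 -1. ] T [0.01 0.02 0.01] gap 19.98587460534702 68.72193932533264 [0.4768 0.0298 0.1336] yang 92.2 t 14.7833
shift mm [0.5 0.2 3.6] spin 0.004 alt -3.138 y now 92.2 q6 -1.69 t 14.7833
```

>>> apply_moves(
  motion=[
    [15,0,0,8,0],
    [15,0,0,16,0],
    [15,0,0,20,0],
    [15,0,0,24,0],
    [15,0,0,28,0],
    [15,0,0,31,0],
    [15,0,0,31,0],
  ],
)

```text
time_s: 15.37
position: [0.476, 0.0303, 0.1017]
tcp_rot: [-0.0, -0.02, 1.0, -0.0]
force: [-0.6, -0.0, -1.2]
finger_gap: 0.235
grip_force: 68.7
```

```bash
python3 st.py
```

```text
F [-0.6 -0.  -1.2] T [-0.02 -0.08 -0.03] gap 20.05239426178693 68.72286200523376 [0.476  0.0303 0.1017] yang 92.2 t 15.3667
```

In freely, with no force. I continue down.

>>> apply_moves(
  motion=[
    [15,0,0,4,0],
    [15,0,0,8,0],
    [15,0,0,12,0],
    [15,0,0,16,0],
    [15,0,0,20,0],
    [15,0,0,24,0],
    [15,0,0,24,0],
  ],
)

```text
time_s: 15.95
position: [0.476, 0.0302, 0.0775]
tcp_rot: [-0.0, -0.02, 1.0, -0.0]
force: [0.6, 0.3, -1.3]
finger_gap: 0.235
grip_force: 68.7
```

```bash
python3 st.py
```

```text
F [ 0.6  0.3 -1.3] T [ 0.01 -0.06  0.03] gap 20.101229465278703 68.71570944786072 [0.476  0.0302 0.0775] yang 92.2 t 15.95
```

>>> apply_moves(
  motion=[
    [15,0,0,3,0],
    [15,0,0,6,0],
    [15,0,0,8,0],
    [15,0,0,10,0],
    [15,0,0,12,0],
    [15,0,0,13,0],
    [15,0,0,13,0],
    [15,0,0,13,0],
  ],
  newtons=90,
)

```text
time_s: 16.62
position: [0.4761, 0.0301, 0.0657]
tcp_rot: [-0.0, -0.02, 1.0, -0.0]
force: [-1.6, 0.2, 6.9]
finger_gap: 0.23
grip_force: 89.7
```

```bash
python3 st.py
```

```text
F [-1.6  0.2  6.9] T [-0.15  0.36 -0.01] gap 19.62525105346274 89.69007611274719 [0.4761 0.0301 0.0657] yang 92.3 t 16.6167
```

>>> apply_moves(
  motion=[
    [15,0,0,1,0],
    [15,0,0,2,0],
    [15,0,0,3,0],
    [15,0,0,3,0],
    [15,0,0,3,0],
  ],
)

```text
time_s: 17.03
position: [0.4762, 0.0302, 0.0651]
tcp_rot: [0.0, -0.02, 1.0, -0.0]
force: [-10.1, -0.4, 40.0]
finger_gap: 0.233
grip_force: 93.6
```

```bash
python3 st.py
```

```text
F [-10.1  -0.4  40. ] T [-0.09  1.66 -0.03] gap 19.887521365962545 93.63286972045898 [0.4762 0.0302 0.0651] yang 92.3 t 17.0333
```

>>> apply_moves(
  motion=[
    [15,0.5,0,-1,0],
    [15,0.5,0,-1,0],
    [15,0.5,0,-1,0],
    [15,0.5,0,-1,0],
  ],
)

```text
time_s: 17.37
position: [0.4761, 0.0301, 0.0652]
tcp_rot: [0.001, -0.02, 1.0, -0.0]
force: [-6.3, -0.1, 26.4]
finger_gap: 0.229
grip_force: 90.8
```

```bash
python3 st.py; python3 - <<'E'
from h import *
p,d,c=snap('side');cv2.imwrite('pics/s9.png',cv2.resize(p[120:280,280:500],None,fx=3.6,fy=3.6,interpolation=cv2.INTER_CUBIC)[:,:,::-1])
E
```

```text
F [-6.3 -0.1 26.4] T [-0.03  1.01  0.03] gap 19.574518213003238 90.82060933113098 [0.4761 0.0301 0.0652] yang 92.3 t 17.3667
```

View pics/s9.png

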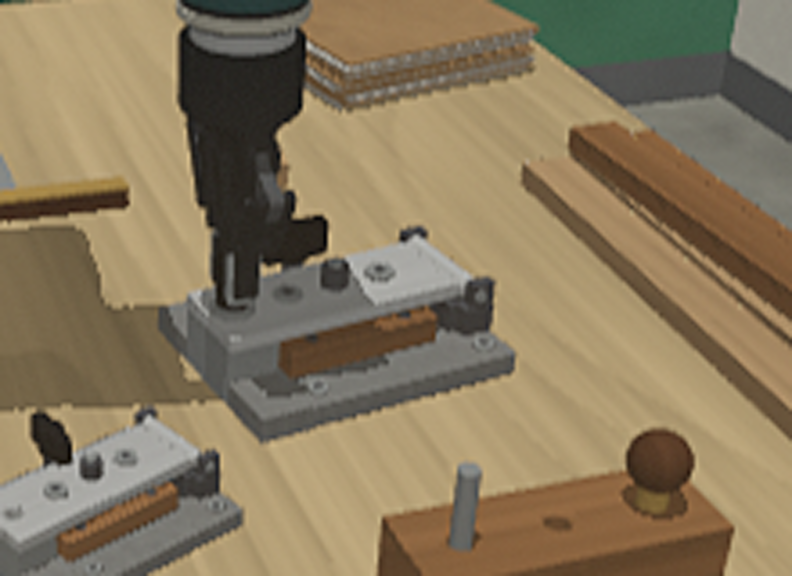

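The side crop shows the leaf flat on the boss and the pin seated under the fingers at about (240,300). The drift and countersink are untouched. Handing in.

```bash
python3 -c "
from cell import arm
print(arm.finish_job())"
```

```text
the job is handed in; nothing more can be done
None
```

The job is handed in: cam turned to its stop, blank against the fence, leaf shut, and the pin seated and held down with about 26 N; the hand-in call returned no verdict.

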